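# Tip the yellow tube rack onto its feet

### The arm

A 7-joint arm with a two-finger parallel gripper is mounted at the origin on the work surface. World frame = base frame: x ahead of the robot, y to its left, z up, the work surface at z = 0. Lengths are in m, angles in rad, forces in N, time in s.
With the tool pointing down it reaches from about 0.425 to 0.925 m from the base axis. Payload 6.8 kg.
Tool frame: the origin (TCP) lies at the very end of the fingers, on their centre line; the grasp point (between the pads) lies 19 mm behind it (bot.grip_depth is the distance from the TCP to the grasp point, in m); z points along the fingers, y is the direction in which the jaws open and shut (so a half turn about z gives the same grasp; the last joint's range is limited). The gripper opens to 85 mm and grips with 20 to 120 N. Pads are 22 mm wide; open, the fingers measure 114 mm over their backs; the gripper's body (76 mm by 85 mm) begins 54 mm behind the grasp point. The pads swing forward as they close: fully open they stand 13 mm farther back than shut.
Start: joints at [-1.359, 0.477, 0.022, 1.555, -0.011, 1.109, -0.083], TCP at [0.212, 0.641, 0.231] pointing down, gripper open.
Joint ranges: [-2.96, 2.96], [-0.34, 2.1], [-1.41, 1.46], [0.24, 2.44], [-1.37, 4.51], [0.17, 1.92], [-2.96, 2.96]. Speed limits (rad/s): [2.39, 2.39, 3.14, 3.14, 3.14, 3.14, 3.14].

### API

Orientations are given as a unit quaternion [w, x, y, z].
In Python, from station import bot gives the robot as it stands.
- The arm moves only by the tool step_arm, never from a script. Its argument "increments" is a list of rows, each a list of 7 numbers: the shift along the world's x, y, z in m, then the turn, a rotation vector about the world's x, y, z in degrees, then the gripper command: -1 is fully open, 1 is shut, values between are in proportion. In form: [[dx, dy, dz, rx, ry, rz, fingers], ...]. A call has 1 to 10 rows; each row is the pose to reach, as a shift and turn from the pose commanded when the call began; what a row does not reach only later rows make up. A row lasts 1/12 s, in which the tool goes at most 41.7 mm and 7.16 degrees, less where a joint would pass 70% of its speed; a pose out of reach is approached as far as the arm can. A call with a gripper value outside its range is refused whole. The fingers move at their own pace and stop on an object; "force" is the grip in N (left out, the last holds). Time passes only in rows, so rows that repeat a pose let the fingers close. It gives the time, the measured TCP pose, the force and the opening at its end, in the units of the state.
- bot.get_obs(): the state, without advancing time (a new reading comes with each control period).
- bot.read_camera(name): name is "side" or "top" or "wrist"; returns a dict with "color" (480x640x3 uint8, red, green, blue), "intrinsics" (3x3 intrinsics, pixels), "extrinsics" (4x4, takes a point from camera to world coordinates). Camera axes: x right, y up, looking along -z (the intrinsics and any distortion apply to the point x, -y, -z); pixel columns grow to the right and rows downward; lengths in m; the calibration is good to about 2 mm. The wrist camera is an equidistant fisheye: a pixel r from the principal point sees the ray r / f radians off the axis. A picture is of the moment at which its call begins. There is no depth.
- bot.hand_in(): hands the job in, once; it reports no verdict.
Trained networks look in the newest picture that a camera, given by its name, has taken for a name from the list of things; names that differ only in an ending like _2 or _b are one class to them, and where a whole thing is asked for, a point or a joint stands for the part that bears it (a point fixed in the world has none). Each returns a list of dicts, best first, with "conf" (0 to 1); they miss things now and then, are a little off and sometimes report something else, mostly with a low value. They report only what shows in the picture. A call takes as long as a camera call. They do not tell look-alikes from the thing itself.
- bot.recognise(thing, camera): "location" ([column, row] as shares, 0 to 1, of the picture: columns of its width, rows of its height, amid what is visible of it).
- bot.place_of(thing, camera): "location" ([column, row] as shares, 0 to 1, of the picture: columns of its width, rows of its height: a listed point, or the origin of a listed thing).
The state is a dict: "t": time; "q": joint angles; "joint_vel": joint speeds; "joint_torque": joint torques, N m; "eef_pos": TCP position; "tool_rot": TCP orientation; "contact_force": force on the tool from outside, world axes, zero at the start; "torque": the same for the moment, N m; "gripper_width": opening from 0.0 (shut) to 1.0 (fully open).
Only numpy, scipy, OpenCV 4.12 (cv2) and the standard library are available. Lean on these libraries where they do the work, as an engineer would, in place of code of your own. Each camera call takes 0.05 s, during which the arm holds its last target.

### The job

Two washed tube racks were left standing on edge to drain. Tip the yellow one over with a light push so that it lies flat on its feet in place, holes up, its lower edge staying about where it stood. Leave the blue rack standing on edge, and do not disturb the orange-capped tube or the tip box.

Things in the scene. Friction and masses are not known exactly. Their poses are not given: they have to be found in the camera images.
- yellow_rack: Yellow tube rack, 120 x 80 x 28 mm, 110-210 g: dark holes on top, two black foot rails below. Stands 80 mm tall on a long edge, y up, any heading. Origin: mid of that edge of its underside; x along it (-60..60 mm), y across the underside (0..80), z out of the holes (0..28). Under 1 N near the top of the holes face, along own -z, tips it at a 20 degree lean, onto its feet, z up.
- blue_rack: The same kind of rack in blue, also standing on edge, 80 mm tall, at any heading; same size and axes as the yellow one. To be left standing.
- tube: Free-standing plastic sample tube with an orange screw cap, 35 mm diameter at the cap, 113 mm tall, upright; origin at the centre of its underside, z up. To be left alone.
- tip_box: Closed pipette tip box, grey with a white lid, 82 x 122 mm (x, y) and 74 mm tall; origin at the centre of its underside, z up. To be left alone.
Not all that is in view belongs to the job. Of the things that look like the yellow_rack, take the one that is nearest to the robot's base at the start.

How it is judged:
By the outcome, as a careful person would: the job done as asked, in the order asked, and still so for the second after the job is handed in, with the robot touching nothing.
It also fails if it takes over 26 s, if anything falls off the work surface, if the arm or the gripper's body presses on something with over 40 N, if the wrist force passes 120 N, or if a joint passes its speed limit or range.

## Working session

There is one attempt and no reset: what is moved stays moved. The work goes in short steps, Python scripts to look and compute and a tool call to move; the robot and the scene stay as the last step left them, time stands still between calls to the robot, and variables do not carry over. Pictures are saved under pics/ and viewed, and the job is handed in when it is done.

Besides the shell and the picture viewer there is one more tool, called after ">>>" by a JSON object that holds its "api" and its "payload". step_arm: Moves the arm, as the interface text tells. Its arguments: {"type":"object","properties":{"increments":{"type":"array","items":{"type":"array","items":{"type":"number"}}},"force":{"type":"number"}},"required":["increments"]}

```bash
mkdir -p pics
cat > h.py <<'E'
import numpy as np,cv2
from station import bot
def snap(n,f):
    d=bot.read_camera(n); cv2.imwrite(f'pics/{f}.png',d['color'][:,:,::-1]); return d
def proj(d,P):
    E=np.array(d['extrinsics']);K=np.array(d['intrinsics']);P=np.atleast_2d(P)
    c=(P-E[:3,3])@E[:3,:3]; c=c*[1,-1,-1]
    p=c@K.T; return p[:,:2]/p[:,2:]
def ground(d,px,z=0):
    E=np.array(d['extrinsics']);K=np.array(d['intrinsics'])
    r=np.linalg.inv(K)@[px[0],px[1],1]; r=E[:3,:3]@(r*[1,-1,-1]); o=E[:3,3]
    return o+r*(z-o[2])/r[2]
E
python3 - <<'E'
from h import *
for c in ['top','side']:
    d=snap(c,c+'0')
    print(c,np.round(d['intrinsics'],1).tolist(),np.round(d['extrinsics'],3).tolist())
    for t in ['yellow_rack','blue_rack','tube','tip_box']:
        for f in ('recognise','place_of'):
            for r in getattr(bot,f)(t,c)[:4]:
                p=np.array(r['location'])*[640,480]
                print(t,f,round(r['conf'],2),p.round(),ground(d,p,0.04 if f=='recognise' else 0).round(3))
s=bot.get_obs();print(s['t'],s['eef_pos'],s['tool_rot'])
E
```

```text
top [[475.3, 0.0, 319.3], [0.0, 475.3, 237.9], [0.0, 0.0, 1.0]] [[-0.001, 0.985, -0.172, 0.459], [-1.0, 0.003, 0.023, 0.136], [0.023, 0.172, 0.985, 1.017], [0.0, 0.0, 0.0, 1.0]]
yellow_rack recognise 0.83 [395. 235.] [ 0.637 -0.046  0.04 ]
yellow_rack recognise 0.74 [443. 293.] [ 0.514 -0.142  0.04 ]
yellow_rack recognise 0.66 [498. 219.] [ 0.672 -0.266  0.04 ]
yellow_rack place_of 0.95 [484. 224.] [ 0.667 -0.249  0.   ]
yellow_rack place_of 0.65 [446. 296.] [ 0.511 -0.158  0.   ]
yellow_rack place_of 0.62 [396. 244.] [ 0.624 -0.054  0.   ]
blue_rack recognise 0.95 [292. 251.] [0.602 0.171 0.04 ]
blue_rack place_of 0.78 [304. 262.] [0.583 0.146 0.   ]
tube recognise 0.6 [401. 165.] [ 0.788 -0.062  0.04 ]
tube place_of 0.94 [392. 174.] [ 0.782 -0.05   0.   ]
tip_box recognise 0.63 [144. 293.] [0.516 0.469 0.04 ]
tip_box place_of 0.89 [151. 295.] [0.512 0.468 0.   ]
side [[520.4, 0.0, 321.8], [0.0, 520.4, 230.9], [0.0, 0.0, 1.0]] [[0.833, 0.366, -0.415, 0.209], [-0.553, 0.578, -0.6, -0.47], [0.02, 0.729, 0.684, 0.714], [0.0, 0.0, 0.0, 1.0]]
yellow_rack recognise 0.9 [361. 357.] [ 0.513 -0.142  0.04 ]
yellow_rack recognise 0.67 [381. 278.] [ 0.638 -0.032  0.04 ]
yellow_rack recognise 0.67 [497. 367.] [ 0.675 -0.266  0.04 ]
yellow_rack place_of 0.95 [484. 373.] [ 0.676 -0.25   0.   ]
yellow_rack place_of 0.71 [379. 302.] [ 0.626 -0.05   0.   ]
yellow_rack place_of 0.66 [364. 378.] [ 0.514 -0.156  0.   ]
blue_rack recognise 0.22 [202. 156.] [0.528 0.465 0.04 ]
blue_rack place_of 0.68 [303. 240.] [0.597 0.155 0.   ]
tube recognise 0.96 [449. 241.] [ 0.802 -0.029  0.04 ]
tip_box recognise 0.66 [203. 159.] [0.525 0.455 0.04 ]
tip_box place_of 0.87 [204. 171.] [0.526 0.464 0.   ]
0.9 [0.21223376 0.64078115 0.23133964] [1.21127285e-05 1.59256299e-01 9.87237272e-01 2.36885977e-05]
```

View pics/top0.png

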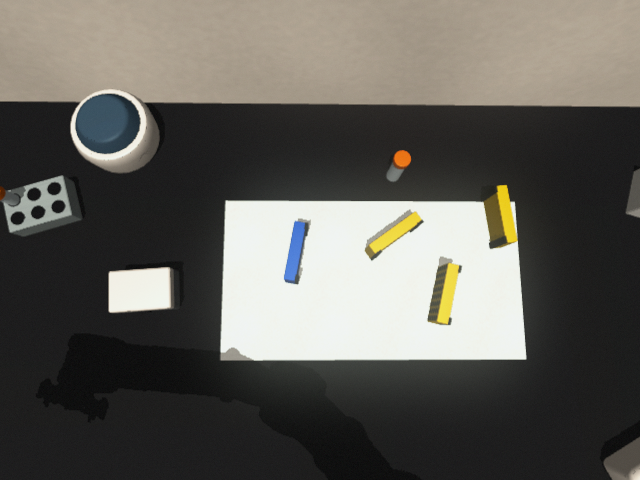

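View pics/side0.png

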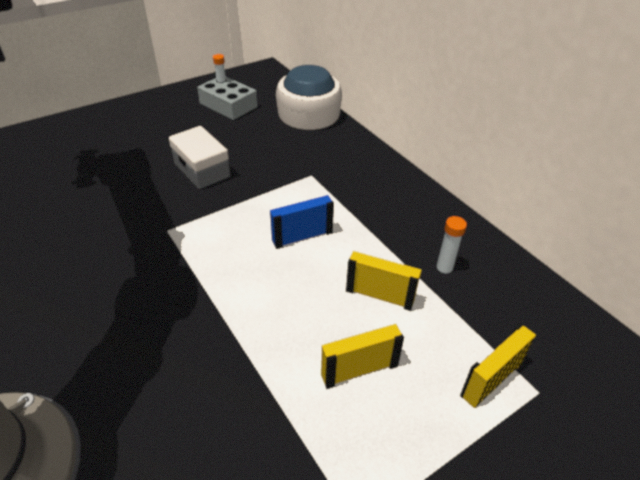

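Run:
```python
import cv2
a=cv2.imread('pics/top0.png')[170:350,340:540];b=cv2.imread('pics/side0.png')[230:430,300:560]
cv2.imwrite('pics/topc.png',cv2.resize(a,None,fx=3.3,fy=3.3,interpolation=3));cv2.imwrite('pics/sidec.png',cv2.resize(b,None,fx=3,fy=3,interpolation=3))
```

```text
(no output)
```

View pics/topc.png

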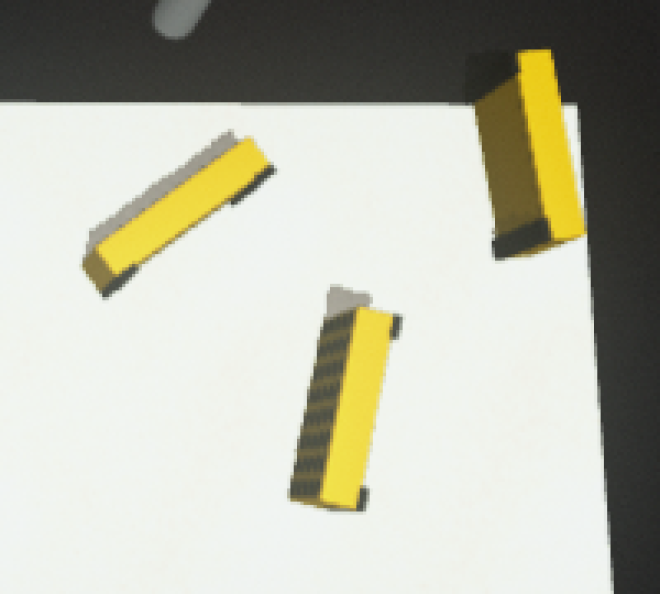

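View pics/sidec.png

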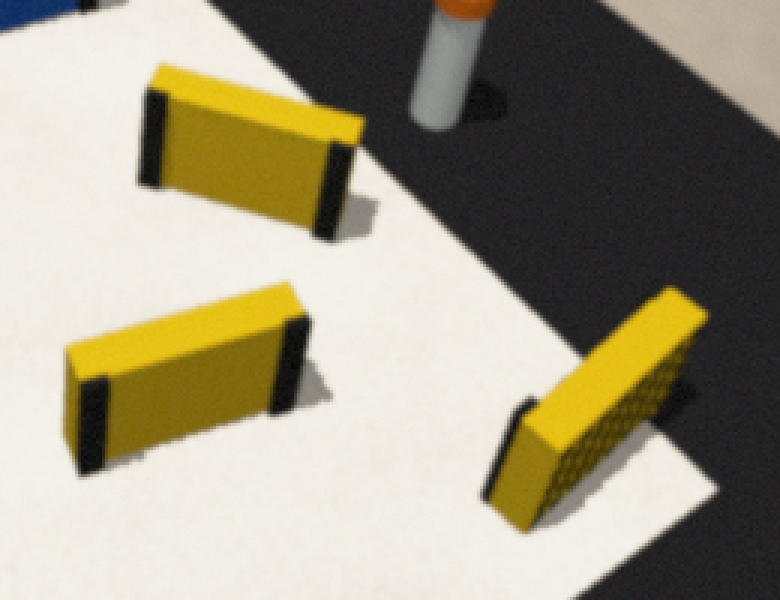

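Run:
```python
from h import *
d=bot.read_camera('top');s=bot.read_camera('side')
a=ground(d,(448.6,263.2),.08);b=ground(d,(437.6,322.3),.08)
print('holes-face top edge',a,b,np.linalg.norm(a-b))
u=(a-b)/np.linalg.norm(a-b); yaw=np.degrees(np.arctan2(u[1],u[0]));print('yaw',yaw)
n=np.array([-u[1],u[0],0]) # +y side = holes
# side: top corner px of holes edge approx (crop/3+offset)
for p in [(67,348),(288,283)]: print('side',ground(s,(300+p[0]/3,230+p[1]/3),.08))
m=(a+b)/2; o=m-n*.028; o[2]=0; print('origin',o,'n',n)
for dd,nm in((d,'top'),(s,'side')):
    im=dd['color'][:,:,::-1].copy()
    for z in(0,.08):
        q=[o+u*x+n*y+[0,0,z] for x,y in((-.06,0),(.06,0),(.06,.028),(-.06,.028))]
        cv2.polylines(im,[np.round(proj(dd,q)*16).astype(np.int32)],True,(0,0,255) if z else (255,0,255),1,4 and cv2.LINE_AA,4)
    c=im[230:350,390:540] if nm=='top' else im[300:420,300:450]
    cv2.imwrite(f'pics/ov_{nm}.png',cv2.resize(c,None,fx=4,fy=4,interpolation=3))
```

```text
holes-face top edge [ 0.57169291 -0.14342536  0.08      ] [ 0.45559475 -0.11619433  0.08      ] 0.11924894445258298
yaw -13.200207553514815
side [ 0.45985074 -0.11634907  0.08      ]
side [ 0.57397713 -0.14421215  0.08      ]
origin [ 0.50724991 -0.15707003  0.        ] n [0.2283544  0.97357808 0.        ]
```

View pics/ov_top.png

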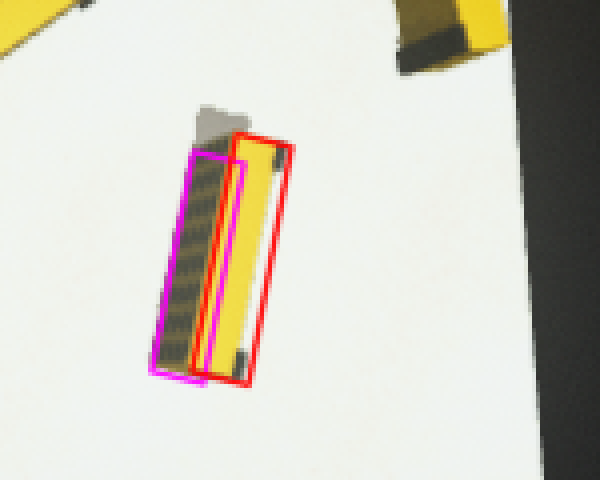

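View pics/ov_side.png

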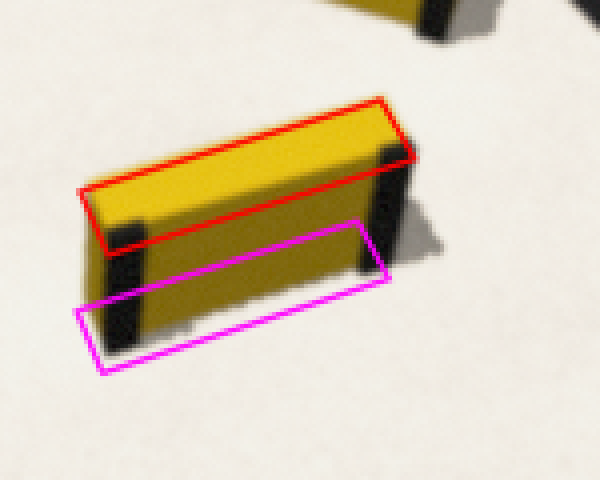

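>>> {"api": "step_arm", "payload": {"increments": [[0.025, -0.033, 0, 0, 0, 0, 1], [0.05, -0.066, 0, 0, 0, 1, 1], [0.075, -0.1, 0, 0, 0, 2, 1], [0.1, -0.133, 0, 0, 0, 3, 1], [0.125, -0.167, 0, 0, 0, 4, 1], [0.15, -0.2, 0, 0, 0, 5, 1], [0.175, -0.235, 0, 0, 0, 5, 1], [0.2, -0.27, 0, 0, 0, 5, 1], [0.22, -0.305, 0, 0, 0, 5, 1], [0.24, -0.34, 0, 0, 0, 5, 1]]}}

```text
t: 1.83
eef_pos: [0.4529, 0.2994, 0.2316]
tool_rot: [0.0, 0.116, 0.993, 0.0]
contact_force: [0.4, -0.4, 0.2]
gripper_width: -0.002
```

>>> {"api": "step_arm", "payload": {"increments": [[0.008, -0.04, 0, 0, 0, 0, 1], [0.016, -0.08, 0, 0, 0, 0, 1], [0.024, -0.12, 0, 0, 0, 0, 1], [0.032, -0.16, 0, 0, 0, 0, 1], [0.04, -0.2, 0, 0, 0, 0, 1], [0.048, -0.24, 0, 0, 0, 0, 1], [0.056, -0.28, 0, 0, 0, 0, 1], [0.064, -0.32, 0, 0, 0, 0, 1], [0.075, -0.355, -0.01, 0, 0, 0, 1], [0.075, -0.371, -0.04, 0, 0, 0, 1]]}}

```text
t: 2.67
eef_pos: [0.5314, -0.0758, 0.1952]
tool_rot: [0.005, 0.119, 0.993, -0.0]
contact_force: [1.3, 0.2, 0.6]
gripper_width: -0.001
```

>>> {"api": "step_arm", "payload": {"increments": [[0, 0, -0.03, 0, 0, 0, 1], [0, 0, -0.06, 0, 0, 0, 1], [0, 0, -0.09, 0, 0, 0, 1], [0, 0, -0.11, 0, 0, 0, 1], [0, 0, -0.122, 0, 0, 0, 1], [0, 0, -0.122, 0, 0, 0, 1]]}}

```text
t: 3.17
eef_pos: [0.5254, -0.0696, 0.0672]
tool_rot: [-0.002, 0.116, 0.993, -0.0]
contact_force: [-0.6, -0.1, 0.9]
gripper_width: -0.001
```

Run:
```python
from h import *
s=bot.get_obs();print(s['t'],s['eef_pos'],s['tool_rot'],s['contact_force'])
d=snap('side','side1');c=d['color'][200:440,240:560,::-1]
cv2.imwrite('pics/side1c.png',cv2.resize(c,None,fx=2.4,fy=2.4))
```

```text
3.1667 [ 0.52542473 -0.06959434  0.0672071 ] [-2.04795755e-03  1.15927686e-01  9.93255510e-01 -2.65185192e-04] [-0.61567213 -0.10704289  0.89740742]
```

View pics/side1c.png

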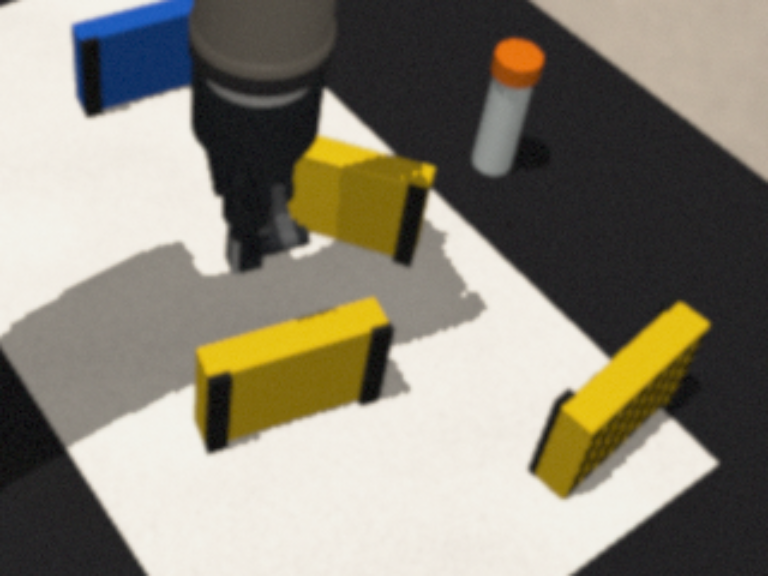

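>>> {"api": "step_arm", "payload": {"increments": [[-0.0023, -0.0097, 0, 0, 0, 0, 1], [-0.0046, -0.0195, 0, 0, 0, 0, 1], [-0.0068, -0.0292, 0, 0, 0, 0, 1], [-0.008, -0.034, 0, 0, 0, 0, 1], [-0.0089, -0.038, 0, 0, 0, 0, 1], [-0.0096, -0.041, 0, 0, 0, 0, 1], [-0.0103, -0.044, 0, 0, 0, 0, 1], [-0.011, -0.047, 0, 0, 0, 0, 1], [-0.0117, -0.05, 0, 0, 0, 0, 1], [-0.0124, -0.053, 0, 0, 0, 0, 1]]}}

```text
t: 4.05
eef_pos: [0.5145, -0.1228, 0.0693]
tool_rot: [-0.0, 0.116, 0.993, 0.0]
contact_force: [-0.2, 0.3, -0.3]
gripper_width: 0.001
```

Run:
```python
from h import *
s=bot.get_obs();print(s['t'],s['eef_pos'],s['contact_force'])
d=snap('side','side2');c=d['color'][200:440,240:560,::-1]
cv2.imwrite('pics/side2c.png',cv2.resize(c,None,fx=2.4,fy=2.4))
```

```text
4.05 [ 0.51453819 -0.12278481  0.06925662] [-0.17010759  0.31707971 -0.2826134 ]
```

View pics/side2c.png

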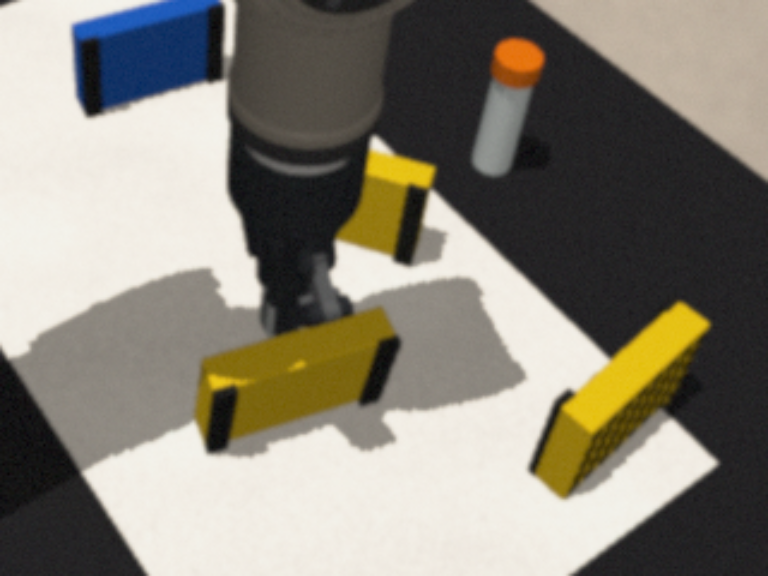

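>>> {"api": "step_arm", "payload": {"increments": [[-0.0007, -0.003, 0, 0, 0, 0, 1], [-0.0014, -0.006, 0, 0, 0, 0, 1], [-0.0021, -0.009, 0, 0, 0, 0, 1], [-0.0027, -0.0115, 0, 0, 0, 0, 1], [-0.0033, -0.014, 0, 0, 0, 0, 1], [-0.0038, -0.016, 0, 0, 0, 0, 1], [-0.0042, -0.018, 0, 0, 0, 0, 1], [-0.0047, -0.02, 0, 0, 0, 0, 1], [-0.0052, -0.022, 0, 0, 0, 0, 1]]}}

```text
t: 4.85
eef_pos: [0.5093, -0.1449, 0.0693]
tool_rot: [0.0, 0.116, 0.993, 0.0]
contact_force: [0.7, -0.0, 0.9]
gripper_width: -0.001
```

Run:
```python
from h import *
s=bot.get_obs();print(s['t'],s['eef_pos'],s['contact_force'])
d=snap('side','side3');c=d['color'][200:440,240:560,::-1]
cv2.imwrite('pics/side3c.png',cv2.resize(c,None,fx=2.4,fy=2.4))
```

```text
4.85 [ 0.50932311 -0.14491728  0.0693162 ] [ 0.72786126 -0.01041801  0.8740338 ]
```

View pics/side3c.png

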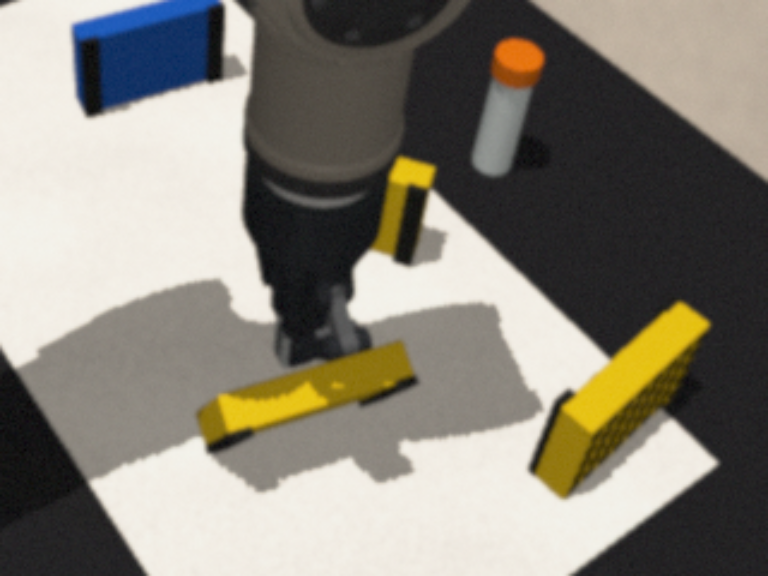

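>>> {"api": "step_arm", "payload": {"increments": [[0, 0, 0, 0, 0, 0, 1], [0, 0, 0, 0, 0, 0, 1], [0, 0, 0, 0, 0, 0, 1]]}}

```text
t: 5.15
eef_pos: [0.5094, -0.1446, 0.0693]
tool_rot: [-0.0, 0.116, 0.993, 0.0]
contact_force: [-0.5, -0.2, 0.2]
gripper_width: 0.0
```

Run:
```python
from h import *
s=bot.get_obs();print(s['t'],s['eef_pos'],s['contact_force'])
d=snap('side','side4');c=d['color'][200:440,240:560,::-1]
cv2.imwrite('pics/side4c.png',cv2.resize(c,None,fx=2.4,fy=2.4))
```

```text
5.15 [ 0.50937562 -0.1445656   0.06928139] [-0.45548434 -0.17753323  0.23142215]
```

View pics/side4c.png

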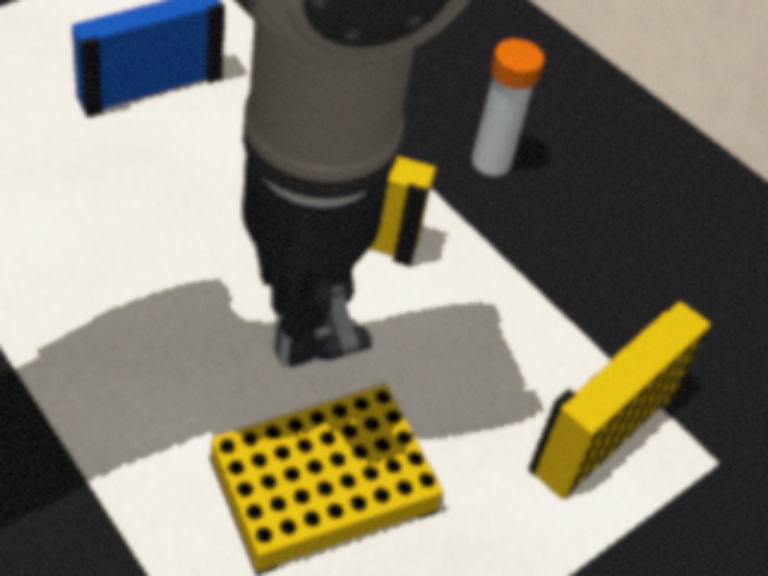

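The yellow rack lies flat with its holes up. I'll retreat straight up and check where its edge is.

>>> {"api": "step_arm", "payload": {"increments": [[0.001, 0.005, 0.02, 0, 0, 0, 1], [0.001, 0.005, 0.05, 0, 0, 0, 1], [0.001, 0.005, 0.08, 0, 0, 0, 1], [0.001, 0.005, 0.11, 0, 0, 0, 1], [0.001, 0.005, 0.14, 0, 0, 0, 1], [0.001, 0.025, 0.16, 0, 0, 0, 1], [0.001, 0.06, 0.16, 0, 0, 0, 1], [0.001, 0.1, 0.16, 0, 0, 0, 1], [0.001, 0.13, 0.16, 0, 0, 0, 1], [0.001, 0.13, 0.16, 0, 0, 0, 1]]}}

```text
t: 6.03
eef_pos: [0.5104, -0.0072, 0.2293]
tool_rot: [-0.0, 0.111, 0.994, 0.002]
contact_force: [0.8, 0.1, -0.2]
gripper_width: 0.003
```

Run:
```python
from h import *
o=np.array([0.507,-0.157,0]);n=np.array([0.228,0.974,0]);u=np.array([.974,-.228,0])
for c in('top','side'):
    d=snap(c,c+'5')
    for r in bot.place_of('yellow_rack',c)[:3]:
        p=np.array(r['location'])*[640,480]; print(c,round(r['conf'],2),ground(d,p).round(3))
    im=d['color'][:,:,::-1].copy()
    q=[o+u*x-n*y+[0,0,.028] for x,y in((-.06,0),(.06,0),(.06,.08),(-.06,.08))]
    cv2.polylines(im,[np.round(proj(d,q)*16).astype(np.int32)],True,(0,0,255),1,cv2.LINE_AA,4)
    k=im[150:390,260:580] if c=='top' else im[190:430,230:550]
    cv2.imwrite(f'pics/{c}5c.png',cv2.resize(k,None,fx=2.4,fy=2.4))
print(bot.get_obs()['t'])
```

```text
top 0.91 [ 0.66 -0.25  0.  ]
top 0.71 [ 0.626 -0.058  0.   ]
side 0.92 [ 0.63  -0.047  0.   ]
side 0.77 [ 0.504 -0.16   0.   ]
6.2333
```

View pics/top5c.png

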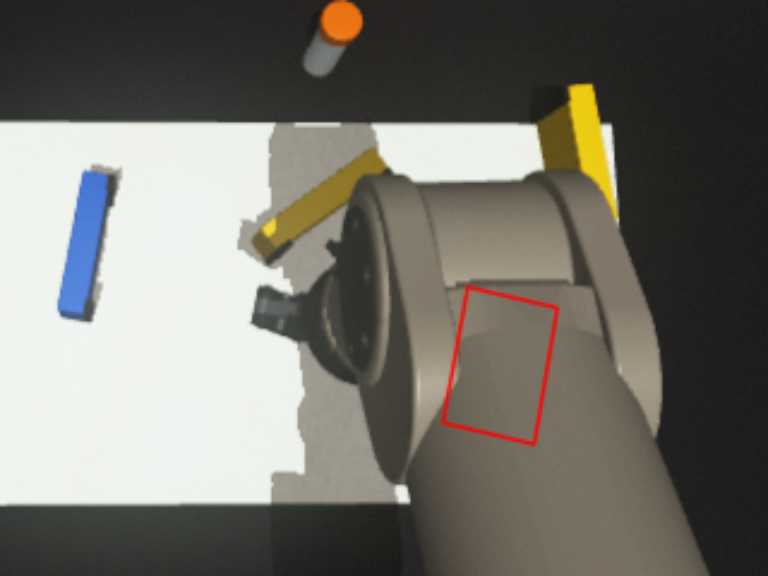

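View pics/side5.png

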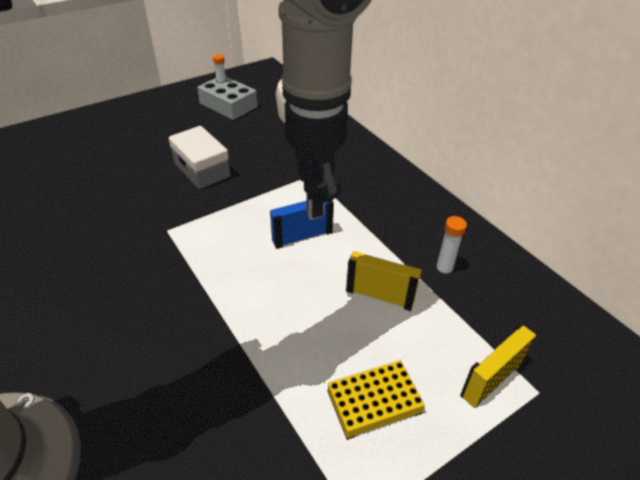

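View pics/side5c.png

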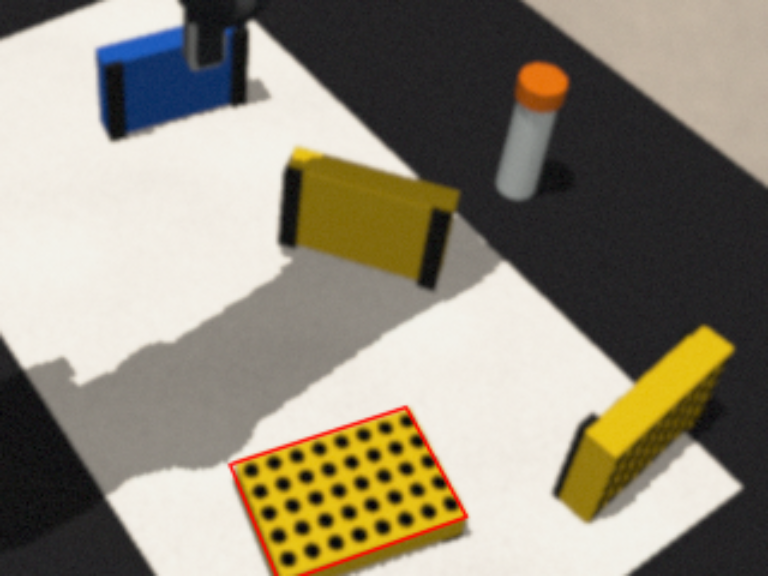

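The outline I predicted for the rack tipped in place lies right on it, within about 2 mm. The arm is clear of everything, so I'm handing in.

```bash
python3 -c "
from station import bot
print(bot.hand_in())"
```

```text
the job is handed in; nothing more can be done
None
```

I tipped the yellow rack nearest the base (origin about 0.51, -0.16) with a slow push of the shut fingertips near the top of its holes face. I then lifted clear and handed in at about 6.2 s.

**Checks that passed:** In the last side picture the rack lies flat with its holes up. It matches the outline predicted for a tip in place to within about 2 mm. The blue rack and the other two yellow racks still stand on edge. The tube and tip box are where they were. The measured tool force stayed around 1 N at every reading, which is about the sensor's noise.

**Checks that fell short:**
- **Top view:** the arm hid the tipped rack from the top camera at the end, so its final position rests on the side camera alone.
- **Network estimate:** the side-camera `place_of` estimate of the rack's origin shifted by about 1 cm, from (0.514, -0.156) to (0.504, -0.160). That disagrees with the outline match. I trusted the outline, since the network's estimates of racks I never touched also moved by up to 7 mm.

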